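# Zero the stud finder before hanging pictures

### The job

Get the yellow stud finder ready where it lies: with the closed fingertips, lightly press its round power button well down so that it stays down, then the square depth button well down so that it stays down, and last press the long scan bar down and finish the program while still holding the bar down, so the finder can zero itself on the cabinet top. Do not lift, tip or shift the finder, and leave the nail tray, the metal kit box and the hammer where they are.

Things in the scene. Friction and masses are not known exactly. Their poses are not given: they have to be found in the camera images.
- finder: loose stud finder lying flat at any yaw, about 0.35 kg: yellow case 190 mm long (x, dark display window at the +x end), 76 wide (y), 32 high; origin at the centre of its underside, z up. Three grey buttons on its flat top are pressed straight down: round power at x +6, y +21, square depth at x +6, y -21, long scan bar at x -55, y 0 mm (end away from the window).
- power_top (a point): centre of the top face of the round power button, 18 mm across, 44 mm above the cabinet top when up (12 mm above the case). It moves with the button.
- depth_top (a point): centre of the top face of the square depth button, 18 x 18 mm, 44 mm above the cabinet top when up (12 mm above the case). It moves with the button.
- scan_top (a point): centre of the top face of the scan bar, 20 mm (finder's x) by 48 mm (finder's y), 45 mm above the cabinet top when up (13 mm above the case). It moves with the bar.
- power (a joint): travel of the power button in m: 0 up, 0.009 fully down. Stiff: starts to move at about 3 N, needs 5 N for 0.005 and 6.6 N to be fully down; stays down when let go (may come back by 2 mm at most).
- depth (a joint): travel of the depth button in m: 0 up, 0.009 fully down. Stiff: starts to move at about 3 N, needs 5 N for 0.005 and 6.6 N to be fully down; stays down when let go (may come back by 2 mm at most).
- scan (a joint): travel of the scan bar in m: 0 up, 0.010 fully down. Sprung: 1 N to start, 7 N fully down; springs up when let go, so it must be held.
- tray: bystander: loose white ceramic tray of steel nails, 150 x 100 mm, 22 mm high; origin at the centre of its underside.
- kit: bystander: loose closed aluminium picture hanging kit box, 140 x 95 mm, 45 mm high; origin at the centre of its underside.
- hammer: bystander: loose wooden hammer lying beyond the finder, roughly across (along y), 276 mm long, head 95 mm wide and 43 mm high at its +x end; origin under the middle of the handle.

How it is judged:
By the outcome, as a careful person would: the job done as asked, in the order asked, and still so for the second after the job is handed in, while the arm keeps its last pose, push and grip.
It also fails if it takes over 34 s, if anything falls off the work surface, if the arm or the gripper's body presses on something with over 40 N, if the wrist force passes 120 N, or if a joint passes its speed limit or range.

### The arm

A 6-joint arm with a two-finger parallel gripper is mounted at the origin on the work surface. World frame = base frame: x ahead of the robot, y to its left, z up, the work surface at z = 0. Lengths are in m, angles in rad, forces in N, time in s.
With the tool pointing down it reaches from about 0.3 to 0.95 m from the base axis. Payload 3.1 kg.
Tool frame: the origin (TCP) lies at the very end of the fingers, on their centre line; the grasp point (between the pads) lies 19 mm behind it (robot.hold_point_z is the distance from the TCP to the grasp point, in m); z points along the fingers, y is the line along which they close (so a half turn about z gives the same grasp; the last joint's range is limited). The gripper opens to 85 mm and grips with 20 to 120 N. Pads are 22 mm wide; open, the fingers measure 114 mm over their backs; the gripper's body (76 mm by 85 mm) begins 54 mm behind the grasp point. The pads swing forward as they close: fully open they stand 13 mm farther back than shut.
Start: joints at [1.251, 0.308, 1.634, -0, 1.2, -0.07], TCP at [0.155, 0.606, 0.21] pointing down, gripper open.
Joint ranges: [-3.06, 3.06], [-0.79, 1.96], [0.05, 2.63], [-1.19, 4.34], [0.05, 2.64], [-2.94, 2.94]. Speed limits (rad/s): [2.79, 2.79, 3.14, 3.14, 3.14, 3.14].

### API

Orientations are given as [roll, pitch, yaw] about the fixed x, y, z axes, in that order (R = Rz(yaw) Ry(pitch) Rx(roll)).
In Python, from rig import robot, fingers, solver, optics, read_time, read_qpos, read_qvel, read_joint_efforts, read_tcp_pos, read_tool_rot, read_wrist_force, read_wrist_torque, read_opening, read_grip_force gives the robot as it stands. Calls block until the motion is done:
- robot.reach(position, orientation): joint-space move of the TCP to a pose.
- robot.move_linear(position, feed=0.15, orientation=None, f_stop=None): straight line of the TCP; orientation=None keeps the orientation; feed is the mean speed in m/s. With f_stop (N) it stops when the force on the tool has changed by that much, and returns True; else False.
- robot.move_joints(angles): joint-space move.
- fingers.open_gripper() and fingers.grasp(): open the fingers fully, or close them until they stop; the grip force is fixed at half the most.
- robot.sleep(seconds).
- solver.ik(position, orientation): joint angles nearest the present ones, or None.
- optics.read_camera(name): name is "side" or "top" or "wrist"; returns (picture, depth): 400x640x3 uint8, blue, green, red; 400x640 float32, m along the optical axis (not along the pixel's ray), 0 where there is no reading.
- optics.camera_info(name): a dict with "fx", "fy", "cx", "cy" (pixels), "extrinsics" (4x4, takes a point from world to camera coordinates). Camera axes: x right, y down, z forward; pixel columns grow to the right and rows downward; lengths in m; the calibration is good to about 2 mm. A picture is of the moment at which its call begins: read the wrist's pose just before it. camera_info takes no time and is no camera call; for the wrist camera it gives the pose at the moment of the call.
A pose or a line that the arm cannot do raises robot.Unreachable and nothing moves.
- robot.close_job(): hands the job in; it is judged then, once.
Trained networks look in the newest picture that a camera, given by its name, has taken for a name from the list of things; names that differ only in an ending like _2 or _b are one class to them, and where a whole thing is asked for, a point or a joint stands for the part that bears it (a point fixed in the world has none). Each returns a list of dicts, best first, with "confidence" (0 to 1); they miss things now and then, are a little off and sometimes report something else, mostly with a low value. They report only what shows in the picture. A call takes as long as a camera call.
- optics.find_in(label, camera): "bbox" ([left, top, right, bottom] in pixels, round what is visible of it).
- optics.regions_of(label, camera): "pixels" (400x640 bool, what is visible of it) and "bbox" ([left, top, right, bottom] in pixels, round what is visible of it).
Readings, each from a call of its own:
- read_time(): time.
- read_qpos(): joint angles.
- read_qvel(): joint speeds.
- read_joint_efforts(): joint torques, N m.
- read_tcp_pos(): TCP position.
- read_tool_rot(): TCP orientation.
- read_wrist_force(): force on the tool from outside, world axes, zero at the start.
- read_wrist_torque(): the same for the moment, N m.
- read_opening(): opening from 0.0 (shut) to 1.0 (fully open).
- read_grip_force(): force on a finger pad.
Only numpy, scipy, OpenCV 4.12 (cv2) and the standard library are available. Lean on these libraries where they do the work, as an engineer would, in place of code of your own. Each camera call takes 0.05 s, during which the arm holds its last target. There are 200 camera calls.

## Working session

There is one attempt and no reset: what is moved stays moved. The work goes in short steps, each a Python script; the robot and the scene stay as the last script left them, time stands still between calls to the robot, and variables do not carry over. Pictures are saved under pics/ and viewed, at most 10 in all, crops included, and the job is handed in when it is done.

```bash
mkdir -p pics; ls; cat > h.py <<'E'
import numpy as np, cv2
from rig import *
def world(cam,depth,mask,info=None):
    i=info or optics.camera_info(cam); v,u=np.nonzero(mask&(depth>0)); z=depth[v,u]
    P=np.c_[(u-i["cx"])/i["fx"]*z,(v-i["cy"])/i["fy"]*z,z]
    T=np.array(i["extrinsics"]); return (P-T[:3,3])@T[:3,:3]
E
python3 - <<'E'
from h import *
info=optics.camera_info("top"); im,d=optics.read_camera("top")
cv2.imwrite("pics/top.png",im)
for n in ["finder","power_top","depth_top","scan_top","tray","kit","hammer"]:
    for r in optics.regions_of(n,"top")[:2]:
        P=world("top",d,r["pixels"],info)
        if len(P): print(n,round(r["confidence"],2),r["bbox"],np.median(P,0).round(3),P.min(0).round(3),P.max(0).round(3))
print(read_time())
E
```

```text
pics
finder 0.62 [393.0, 196.8, 439.1, 268.2] [ 0.519 -0.287  0.033] [ 0.423 -0.352 -0.004] [ 0.624 -0.231  0.051]
finder 0.26 [402.0, 228.8, 409.9, 236.2] [ 0.518 -0.266  0.043] [ 0.509 -0.276  0.03 ] [ 0.53  -0.257  0.05 ]
power_top 0.42 [420.4, 236.8, 427.0, 241.9] [ 0.508 -0.308  0.043] [ 0.503 -0.314  0.039] [ 0.513 -0.3    0.051]
depth_top 0.17 [412.4, 207.2, 432.5, 220.4] [ 0.572 -0.302  0.045] [ 0.559 -0.326  0.033] [ 0.585 -0.279  0.05 ]
scan_top 0.73 [410.2, 205.2, 432.9, 220.1] [ 0.572 -0.302  0.045] [ 0.559 -0.326  0.033] [ 0.588 -0.279  0.05 ]
kit 0.55 [276.3, 217.4, 336.5, 261.1] [ 0.504 -0.009  0.045] [ 0.457 -0.083  0.001] [0.554 0.065 0.053]
hammer 0.71 [283.9, 127.4, 389.8, 167.5] [ 0.75  -0.023  0.033] [ 0.693 -0.227 -0.003] [0.79  0.047 0.047]
0.4
```

View pics/top.png

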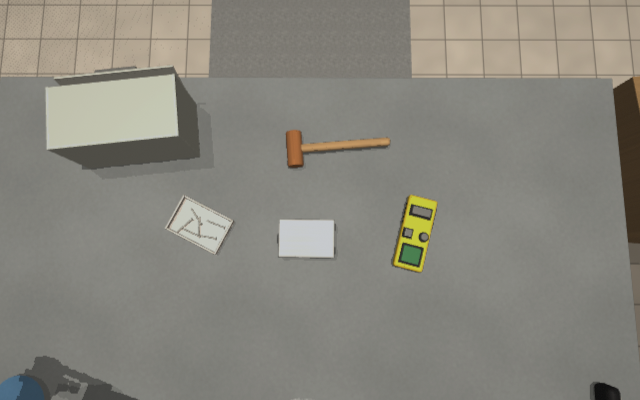

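The finder lies at about pixel (415,233), window towards the robot. The scan bar is at (423,212), the round button at (424,237) and the square one at (408,232). I'll go above it for a closer look.

```bash
python3 - <<'E'
from h import *
print(read_tool_rot())
fingers.grasp()
a=np.arctan2(0.21,-0.97)  # finder yaw estimate
R=None
for y in (a+np.pi/2,a-np.pi/2):
    y=(y+np.pi)%(2*np.pi)-np.pi; q=solver.ik([0.50,-0.29,0.27],[np.pi,0,y]); print(y,q)
    if q is not None and (R is None or abs(q[5])<abs(R[1][5])): R=(y,q)
robot.reach([0.32,0.36,0.28],[np.pi,0,R[0]])
robot.reach([0.47,-0.285,0.27],[np.pi,0,R[0]])
print(R[0],read_qpos(),read_tcp_pos(),read_opening())
info=optics.camera_info("wrist"); im,d=optics.read_camera("wrist")
cv2.imwrite("pics/w1.png",im); np.savez("w1.npz",im=im,d=d)
for n in ["finder","power_top","depth_top","scan_top"]:
    for r in optics.regions_of(n,"wrist")[:2]:
        P=world("wrist",d,r["pixels"],info)
        if len(P):
            c,s,ang=cv2.minAreaRect(P[:,:2].astype(np.float32)*1000)
            print(n,round(r["confidence"],2),r["bbox"],np.median(P,0).round(4),np.round(c,1),np.round(s,1),ang)
print(read_time(),read_wrist_force())
E
```

```text
[-3.14123595e+00 -2.64619102e-05  2.89179945e+00]
-1.7840008461843508 [-6.00912729e-01  1.68110539e-01  1.68335544e+00 -4.44089210e-16
  1.29012667e+00  2.75388444e+00]
1.3575918074054423 [-0.60091273  0.16811054  1.68335544  0.          1.29012667 -0.38770821]
1.3575918074054423 [-6.22830534e-01  1.11247072e-01  1.74789338e+00  4.15158930e-04
  1.28253632e+00 -4.11041963e-01] [ 0.47040673 -0.2841197   0.27001451] -0.000174439294543417
finder 0.74 [279.6, 114.6, 445.8, 186.9] [ 0.5213 -0.2838  0.0327] [ 524.8 -292.1] [ 86.  199.6] 75.55113220214844
power_top 0.5 [348.2, 162.9, 361.6, 181.0] [ 0.5097 -0.3048  0.044 ] [ 509.6 -305.6] [15.9 17.3] 4.294879913330078
depth_top 0.71 [343.0, 125.9, 362.4, 142.4] [ 0.5204 -0.2646  0.0441] [ 520.5 -265.2] [18.1 17.9] 75.60771179199219
scan_top 0.75 [347.5, 159.9, 362.4, 178.7] [ 0.5099 -0.3046  0.044 ] [ 509.8 -305. ] [16.  16.2] 78.49864196777344
scan_top 0.73 [394.3, 134.0, 420.0, 179.1] [ 0.573  -0.2985  0.045 ] [ 574.2 -300.2] [47.  20.3] 75.35831451416016
4.9417 [ 0.67101924 -0.92792242 -0.20416027]
```

View pics/w1.png

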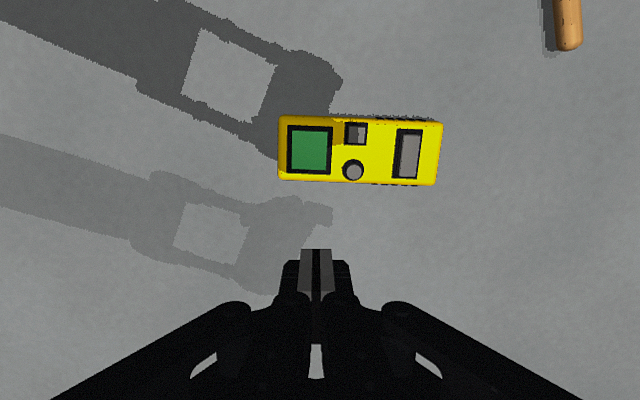

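The round button is at (354,171), the square one at (354,134) and the bar at (408,155). The spacings match the stated geometry (41.7 and 60.9 mm). I'll press power first.

```bash
cat >> h.py <<'E'
O=[np.pi,0,1.318]
PT={"power":[0.5097,-0.3051],"depth":[0.5204,-0.2649],"scan":[0.5738,-0.2998]}
def press(n,zend=0.032,f=8.,feed=0.012):
    p=PT[n]; robot.reach([*p,0.075],O); robot.move_linear([*p,0.052],feed=0.06)
    f0=np.array(read_wrist_force()); hit=robot.move_linear([*p,zend],feed=feed,f_stop=f)
    print(n,hit,np.round(read_tcp_pos(),4),(np.array(read_wrist_force())-f0).round(2),round(read_time(),2))
E
python3 - <<'E'
from h import *
press("power")
robot.move_linear([*PT["power"],0.075],feed=0.1)
print(read_wrist_force(),read_time())
info=optics.camera_info("wrist"); im,d=optics.read_camera("wrist"); cv2.imwrite("pics/w2.png",im)
for n in ["power_top","depth_top","scan_top"]:
    for r in optics.regions_of(n,"wrist")[:2]:
        P=world("wrist",d,r["pixels"],info)
        if len(P): print(n,round(r["confidence"],2),r["bbox"],np.median(P,0).round(4))
E
```

```text
power False [ 0.5098 -0.3051  0.0321] [ 0.27 -0.6  -0.21] 8.11
[ 0.13819311 -0.03078235  0.52140559] 8.6917
power_top 0.69 [299.8, 206.3, 333.2, 238.1] [ 0.5105 -0.3041  0.0439]
depth_top 0.77 [297.4, 138.0, 330.6, 170.9] [ 0.521  -0.2644  0.0441]
scan_top 0.81 [395.0, 147.3, 442.9, 231.4] [ 0.5734 -0.2979  0.0449]
```

View pics/w2.png

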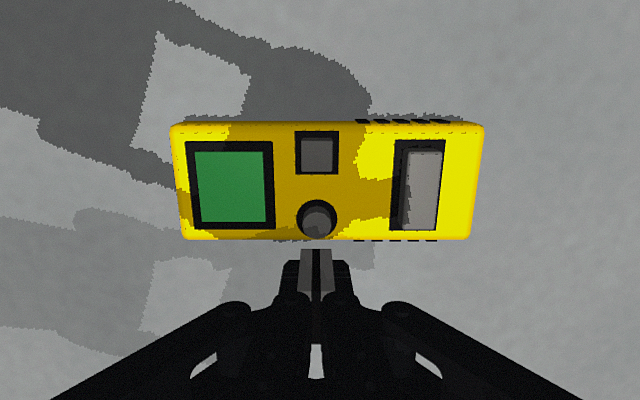

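The round button at (317,220) still stands up, and there was no contact force. I'll check where the fingertips really are compared with the TCP reading.

```bash
python3 - <<'E'
from h import *
t=np.array(read_tcp_pos()); i=optics.camera_info("wrist"); im,d=optics.read_camera("wrist")
T=np.array(i["extrinsics"]); c=T[:3,:3]@t+T[:3,3]; print("tcp",t,"cam",c.round(4),"px",i["fx"]*c[0]/c[2]+i["cx"],i["fy"]*c[1]/c[2]+i["cy"])
for v in (250,253,257,262,270,280):
    m=np.zeros(d.shape,bool); m[v,305:330]=1; P=world("wrist",d,m,i); print(v,len(P),np.median(P,0).round(4) if len(P) else "", np.median(d[v,305:330]))
print(T.round(3), read_opening(), read_tool_rot())
im2,d2=optics.read_camera("side"); j=optics.camera_info("side")
Tj=np.array(j["extrinsics"]); c=Tj[:3,:3]@t+Tj[:3,3]; u,v=j["fx"]*c[0]/c[2]+j["cx"],j["fy"]*c[1]/c[2]+j["cy"]; print("side",u,v)
r=optics.find_in("finder","side"); print(r[:1])
u,v=int(u),int(v); cr=im2[max(v-60,0):v+60,max(u-80,0):u+80].copy(); 
cv2.imwrite("pics/s1.png",cv2.resize(cr,None,fx=5,fy=5,interpolation=cv2.INTER_NEAREST)); print(max(u-80,0),max(v-60,0))
E
```

```text
tcp [ 0.50900915 -0.30463865  0.07407676] cam [-0.0002  0.0247  0.1797] px 315.3231790257318 247.23461082393476
250 25 [ 0.5126 -0.2939  0.1007] 0.15094185
253 25 [ 0.5127 -0.2938  0.1037] 0.14804243
257 25 [ 0.5125 -0.2937  0.1079] 0.14402999
262 25 [ 0.5126 -0.2938  0.1118] 0.1403351
270 24 [ 0.5124 -0.2937  0.1183] 0.1341147
280 25 [ 0.5125 -0.2939  0.1254] 0.12738457
[[ 0.968 -0.25  -0.001 -0.569]
 [-0.238 -0.924  0.301 -0.158]
 [-0.076 -0.291 -0.954  0.201]
 [ 0.     0.     0.     1.   ]] -0.00036069554121099346 [-3.14001958e+00 -5.56670825e-04  1.31799315e+00]
side 410.14379648408647 134.874279761855
[{'bbox': [261.1, 311.0, 360.9, 400.0], 'confidence': 0.6}]
330 74
```

View pics/s1.png

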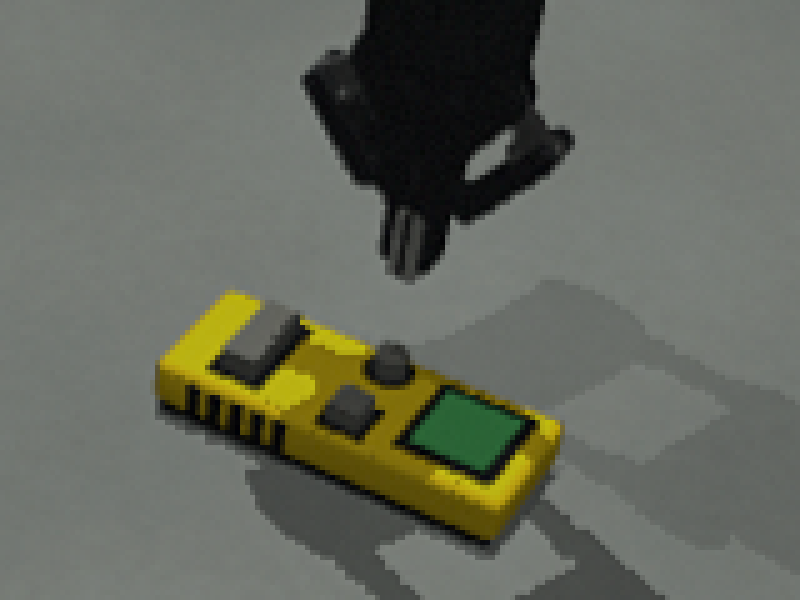

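The visible fingertips end about 2 cm above the reported TCP: at row 249 of the wrist view, and in the side view 5 px above the projected TCP. The first stroke therefore stopped short in the air. I'll approach by touch instead.

```bash
cat >> h.py <<'E'
def press(n,zlow=0.004,f=8.,down=0.0105):
    p=PT[n]; t=read_tcp_pos()
    if np.hypot(t[0]-p[0],t[1]-p[1])>.003: robot.reach([*p,0.06],O)
    robot.move_linear([*p,0.034],feed=0.08)
    f0=np.array(read_wrist_force()); hit=robot.move_linear([*p,zlow],feed=0.012,f_stop=2.)
    z=read_tcp_pos()[2]; print(n,"touch",hit,round(z,4),(np.array(read_wrist_force())-f0).round(2))
    if not hit: return
    hit=robot.move_linear([*p,z-down],feed=0.01,f_stop=f-2)
    print(n,hit,np.round(read_tcp_pos(),4),(np.array(read_wrist_force())-f0).round(2),round(read_time(),2))
E
python3 - <<'E'
from h import *
press("power")
E
```

```text
power touch True 0.0221 [ 0.23 -1.12  2.91]
power True [ 0.5097 -0.3051  0.0139] [ 0.2  -0.77  3.72] 11.68
```

```bash
python3 - <<'E'
from h import *
h=robot.move_linear([*PT["power"],0.0115],feed=0.008,f_stop=5.)
print(h,np.round(read_tcp_pos(),4),np.round(read_wrist_force(),2))
robot.move_linear([*PT["power"],0.06],feed=0.12)
print(np.round(read_wrist_force(),2),read_time())
info=optics.camera_info("wrist"); im,d=optics.read_camera("wrist"); cv2.imwrite("pics/w3.png",im)
for n in ["power_top","depth_top","scan_top"]:
    for r in optics.regions_of(n,"wrist")[:2]:
        P=world("wrist",d,r["pixels"],info)
        if len(P): print(n,round(r["confidence"],2),r["bbox"],np.median(P,0).round(4))
E
```

```text
True [ 0.5097 -0.3051  0.0139] [-0.93  0.06  3.42]
[ 1.21 -0.49 -0.12] 12.4417
power_top 0.84 [302.7, 215.1, 331.5, 245.5] [ 0.5104 -0.3053  0.0363]
depth_top 0.64 [297.0, 139.5, 333.4, 179.2] [ 0.521  -0.2641  0.0441]
scan_top 0.9 [403.0, 152.9, 451.0, 242.0] [ 0.5732 -0.2978  0.045 ]
```

View pics/w3.png

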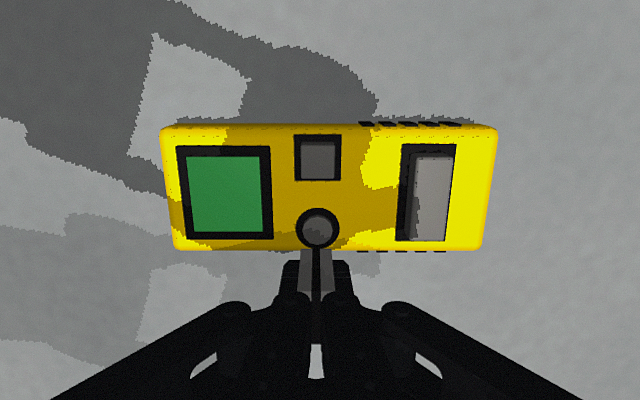

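Power is latched 7.7 mm down and the finder has not moved. Depth is next.

```bash
python3 - <<'E'
from h import *
press("depth",f=9.)
robot.move_linear([*PT["depth"],0.06],feed=0.12)
info=optics.camera_info("wrist"); im,d=optics.read_camera("wrist"); cv2.imwrite("pics/w4.png",im)
for n in ["power_top","depth_top","scan_top"]:
    for r in optics.regions_of(n,"wrist")[:2]:
        P=world("wrist",d,r["pixels"],info)
        if len(P): print(n,round(r["confidence"],2),r["bbox"],np.median(P,0).round(4))
print(read_time())
E
```

```text
depth touch True 0.0221 [ 0.34 -0.3   2.36]
depth True [ 0.5204 -0.2649  0.0139] [-1.1   0.31  3.07] 15.39
depth_top 0.87 [299.6, 212.7, 331.8, 243.8] [ 0.521  -0.2644  0.0363]
scan_top 0.79 [395.0, 220.9, 445.0, 308.5] [ 0.5736 -0.2967  0.0449]
16.125
```

Depth is latched too. Now I'll press the scan bar and hold it.

```bash
python3 - <<'E'
from h import *
p=[0.5737,-0.2988]
robot.reach([*p,0.06],O); robot.move_linear([*p,0.028],feed=0.08)
f0=np.array(read_wrist_force())
h=robot.move_linear([*p,0.0130],feed=0.012,f_stop=13.)
for _ in range(4):
    robot.sleep(0.2); print(h,np.round(read_tcp_pos(),4),(np.array(read_wrist_force())-f0).round(2),read_time())
info=optics.camera_info("wrist"); im,d=optics.read_camera("wrist"); cv2.imwrite("pics/w5.png",im)
for r in optics.regions_of("scan_top","wrist")[:2]:
    P=world("wrist",d,r["pixels"],info)
    if len(P): print(round(r["confidence"],2),r["bbox"],np.median(P,0).round(4))
E
```

```text
False [ 0.574  -0.299   0.0139] [-1.67  1.13  4.85] 18.6333
False [ 0.5739 -0.299   0.0139] [-1.64  1.22  5.34] 18.8333
False [ 0.574  -0.299   0.0139] [-2.18  1.29  6.05] 19.0333
False [ 0.574 -0.299  0.014] [-1.5   0.67  5.62] 19.2333
0.86 [294.9, 218.6, 340.3, 265.5] [ 0.5797 -0.2841  0.035 ]
```

View pics/w5.png

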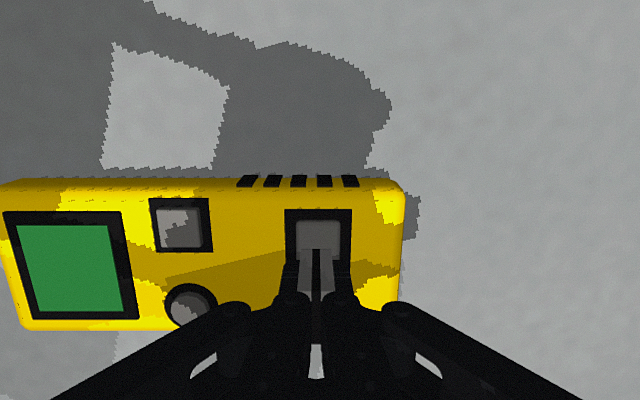

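The bar under the tips at (317,238) reads 35 mm, against 45 mm when up, so it is down. I'll add 0.5 mm for margin and hand in while holding it.

```bash
python3 - <<'E'
from h import *
robot.move_linear([0.5737,-0.2988,0.0125],feed=0.01)
print(np.round(read_tcp_pos(),4),np.round(read_wrist_force(),2),read_time())
print(robot.close_job())
E
```

```text
[ 0.574  -0.299   0.0139] [-1.91  1.42  8.55] 19.5833
the job is handed in; nothing more can be done
None
```

The job is handed in at about 19.6 s: the power and depth buttons are both latched about 7.7 mm down, pressed in that order. The scan bar was still held down, about 10 mm, with a wrist force of about 8.5 N. My first power stroke stopped short in the air and touched nothing, the finder did not visibly move, and the arm made no contact with the tray, kit box or hammer that I saw, though I did not re-image them at the end.

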